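Stop the coasting sample turntable and lock it

ROBOT

A 7-joint arm with a two-finger parallel gripper is mounted at the origin on the work surface. World frame = base frame: x ahead of the robot, y to its left, z up, the work surface at z = 0. Lengths are in m, angles in rad, forces in N, time in s.
With the tool pointing down it reaches from about 0.425 to 0.925 m from the base axis. Payload 6.8 kg.
Tool frame: the origin (TCP) lies on the centre line of the jaws, within the pads' length; the fingertips stand 11 mm ahead of it and the grasp point (between the pads) lies 8 mm behind it; z points along the fingers, y is the direction in which the jaws open and shut (so a half turn about z gives the same grasp; the last joint's range is limited). The gripper opens to 85 mm and grips with 20 to 120 N. Pads are 22 mm wide; open, the fingers measure 114 mm over their backs; the gripper's body (76 mm by 85 mm) begins 54 mm behind the grasp point. The pads swing forward as they close: fully open they stand 13 mm farther back than shut.
Start: joints at [-0.108, 0.477, 0.022, 1.555, -0.011, 1.109, -0.083], TCP at [0.675, 0, 0.242] pointing down, gripper open.
Joint ranges: [-2.96, 2.96], [-0.34, 2.1], [-1.41, 1.46], [0.24, 2.44], [-1.37, 4.51], [0.17, 1.92], [-2.96, 2.96]. Speed limits (rad/s): [2.39, 2.39, 3.14, 3.14, 3.14, 3.14, 3.14].

INTERFACE

Orientations are given as a rotation vector (axis times angle).
In Python, from bench import r gives the robot as it stands.
- The arm moves only by the tool send_rows, never from a script. Its argument "deltas" is a list of rows, each a list of 7 numbers: the opening, from 0 (shut) to 1 (fully open), then the shift along the tool's x, y, z as a fraction of full scale, then the turn, a rotation vector about the tool's x, y, z as a fraction of full scale. In form: [[hand, x, y, z, ax, ay, az], ...]. A call has 1 to 20 rows; each row is the pose to reach, as a shift and turn from the pose commanded when the call began, along the tool's axes at that moment, turning the shorter way round; what a row does not reach only later rows make up. Full scale, the value 1, is 150 mm for a shift and 180 degrees for a turn. A row lasts 1/12 s, in which the tool goes at most 41.7 mm and 7.16 degrees, less where a joint would pass 70% of its speed; a pose out of reach is approached as far as the arm can. A call with a number of a shift or a turn outside -1 to 1 is refused whole. A call with a gripper value outside its range is refused whole. The fingers move at their own pace and stop on an object; "squeeze" is the grip in N (left out, the last holds). Time passes only in rows, so rows that repeat a pose let the fingers close. It gives the time, the measured TCP pose, the force and the opening at its end, in the units of the state.
- r.get_obs(): the state, without advancing time (a new reading comes with each control period).
- r.grab_frame(name): name is "scene" or "side" or "wrist"; returns a dict with "pixels" (384x512x3 uint8, red, green, blue), "camera_matrix" (3x3 intrinsics, pixels), "rvec" (rotation vector, rad) and "tvec" (3), from world to camera coordinates, as OpenCV has them. Camera axes: x right, y down, z forward; pixel columns grow to the right and rows downward; lengths in m; the calibration is good to about 2 mm. A picture is of the moment at which its call begins. There is no depth.
- r.hand_in(): hands the job in, once; it reports no verdict.
The state is a dict: "clock": time; "joints": joint angles; "qvel": joint speeds; "tau": joint torques, N m; "tcp_pos": TCP position; "orientation": TCP orientation; "contact_force": force on the tool from outside, world axes, zero at the start; "moment": the same for the moment, N m; "grip_width": finger opening in m.
Only numpy, scipy, OpenCV 4.12 (cv2) and the standard library are available. Lean on these libraries where they do the work, as an engineer would, in place of code of your own. Each camera call takes 0.05 s, during which the arm holds its last target. There are 200 camera calls.

TASK

The sample turntable has been left coasting. While it is still spinning, slow it with a light fingertip touch on its disc so that it stops with the hole in the disc under the slot of the fixed bracket, then take the locking pin from its stand and put it fully home through the slot and the hole, and let go. Press gently throughout and leave the bottle, the beaker and the jar where they are.

Things in the scene. Friction and masses are not known exactly. Their poses are not given: they have to be found in the camera images.
- rotor (a joint): angle of the turntable's disc about its upright axle, rad, growing anticlockwise seen from above, never wrapped. The hole is exactly under the slot at every whole multiple of 2 pi. From the start it coasts freely at 2.3 to 4.7 rad/s and by itself loses only 0.1 to 0.2 rad/s each second; once stopped it stays where it is left, held by a very slight friction
- axle (a point): the disc's centre, at the height of its top face (85 mm above the bench); z up, y pointing horizontally from here to the slot. The top face is flat and bare from 52 to 100 mm from this point, but for the hole; further in stand six small capped vials (no more than 14 mm above the face) and a hub knob 36 mm across that rises 10 mm
- hole (a point): the centre of the mouth of the only through hole in the disc, on its top face, 75 mm from the axle; the hole is round, 13 mm wide, 12 mm deep, and turns with the disc
- slot (a point): the centre of the slot, on the top face (99 mm above the bench) of the fixed steel bracket plate that overhangs the disc's rim; axes as for axle. The slot goes right through, 13 mm wide (x) and 20 mm long (y, radial), centred 75 mm from the axle. The plate is 44 mm wide (x), 8 mm thick, reaches from 55 to 127 mm from the axle and stands 6 mm clear above the disc
- disc: the plain aluminium disc that spins, 200 mm across, 12 mm thick, inertia about 0.006 kg m2; origin at the centre of its underside. Its spindle is softly sprung: when pushed down with more than 1 N the disc sinks about 1 mm for each further 3 N, at most 5 mm, where it meets a hard stop at 16 N
- pin_grip (a point): the loose steel locking pin, 72 mm long, about 70 g: this is the middle of its upright round grip (16 mm across, 40 mm long), z up along the pin. Below the grip is a flange 24 mm across, its underside 26 mm below this point, then a shank 10 mm across with a tapered foot, its tip 54 mm below this point. Home, the flange lies flat on the bracket; at the start, on the stand
- pin: the same pin, origin at the tip of its shank
- stand: fixed grey plastic block 64 x 64 x 45 mm with one hole on top that holds the pin upright; origin at the centre of its underside
- reagent_bottle: bystander: capped amber bottle, 72 mm across, 170 mm high, origin under its centre
- beaker: bystander: open glass beaker, 70 mm across, 90 mm high, origin under its centre
- jar: bystander: small jar, 56 mm across, 70 mm high, origin under its centre
- turntable: the fixed white housing under the disc, 230 x 260 x 55 mm (longer along y), with the bracket on its top, outside the disc's rim; origin at the centre of its underside, axes as for axle

How it is judged:
By the outcome, as a careful person would: the job done as asked, in the order asked, and still so for the second after the job is handed in, with the robot touching nothing.
It also fails if it takes over 51 s, if anything falls off the work surface, if the arm or the gripper's body presses on something with over 40 N, if the wrist force passes 120 N, or if a joint passes its speed limit or range.

## Working session

There is one attempt and no reset: what is moved stays moved. The work goes in short steps, Python scripts to look and compute and a tool call to move; the robot and the scene stay as the last step left them, time stands still between calls to the robot, and variables do not carry over. Pictures are saved under pics/ and viewed, about 8 in all and at most 12, crops included, and the job is handed in when it is done.

Besides the shell and the picture viewer there is one more tool, called after "Call:" as name([rows], argument=value, ...), one row to a line, values as JSON. send_rows: Moves the arm, as the interface text tells. Shift numbers are shares of 150 mm and turn numbers shares of 180 degrees, none past 1 either way. Its arguments: {"type":"object","properties":{"deltas":{"type":"array","items":{"type":"array","items":{"type":"number"}}},"squeeze":{"type":"number"}},"required":["deltas"]}

```bash
mkdir -p pics; ls; cat > h.py <<'E'
import numpy as np, cv2
from bench import r
def cam(f):
    R=cv2.Rodrigues(np.array(f["rvec"],float))[0]; return np.array(f["camera_matrix"],float),R,np.array(f["tvec"],float).ravel()
def px2w(f,uv,z):
    K,R,t=cam(f); d=R.T@np.linalg.inv(K)@np.array([uv[0],uv[1],1.]); c=-R.T@t
    return c+d*(z-c[2])/d[2]
def proj(f,P):
    K,R,t=cam(f); return cv2.projectPoints(np.array(P,float).reshape(-1,3),np.array(f["rvec"],float),t,K,None)[0].reshape(-1,2)
def save(f,n): cv2.imwrite("pics/"+n,cv2.cvtColor(f["pixels"],cv2.COLOR_RGB2BGR))
E
python3 - <<'E'
from h import *
import pickle
o=r.get_obs();print(o)
F={n:r.grab_frame(n) for n in("scene","side","wrist")}
pickle.dump(F,open("f0.pkl","wb"))
a=np.hstack([cv2.resize(F[n]["pixels"],(400,300)) for n in("side","wrist")])
save({"pixels":F["scene"]["pixels"]},"a.png");save({"pixels":a},"b.png")
for n in F: K,R,t=cam(F[n]);print(n,-R.T@t,R[2])
E
```

```text
pics
{'clock': 0.0, 'joints': array([-0.10808822,  0.47778851,  0.02238908,  1.55645984, -0.0114943 ,
        1.10930876, -0.08308125]), 'qvel': array([-0.00020513, -0.00178924,  0.00231088,  0.0002378 ,  0.00186395,
       -0.00017131,  0.00137301]), 'tau': array([-5.45967814e-04, -5.96443820e+01,  1.60769675e+00, -2.81194621e+01,
        1.24063640e-02,  9.39900521e-03,  2.20753498e-05]), 'tcp_pos': array([ 6.74422077e-01, -5.41095463e-05,  2.41330897e-01]), 'orientation': array([-2.22062299e+00, -2.22059454e+00,  2.21214847e-03]), 'contact_force': array([0.54295772, 0.09766332, 0.64311914]), 'moment': array([ 1.31578637e-02, -9.06258323e-02, -7.74806382e-05]), 'grip_width': 0.08533943025209782}
scene [ 1.02011102 -0.55400059  0.69095681] [-0.45239188  0.57566815 -0.68113711]
side [0.02573066 0.87542429 0.85164969] [ 0.45204131 -0.6788027  -0.57869297]
wrist [0.67389504 0.06620205 0.37304796] [-0.00157162 -0.26725011 -0.96362592]
```

View pics/a.png

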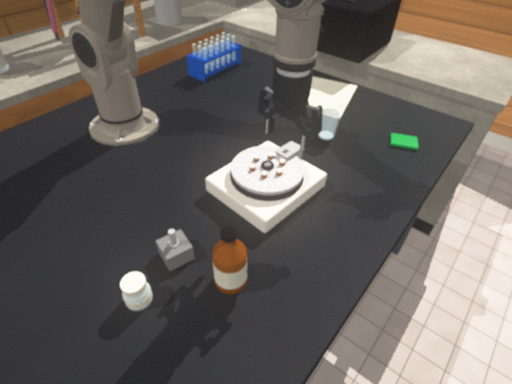

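View pics/b.png

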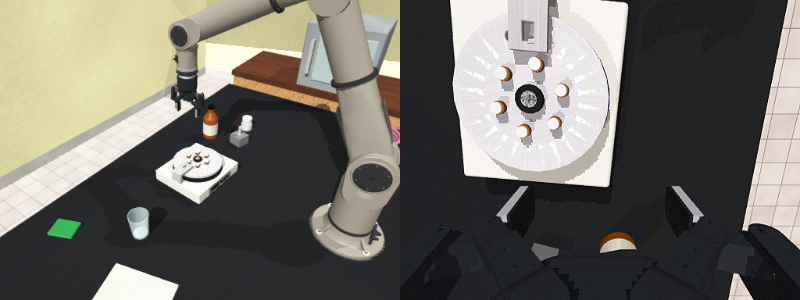

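```bash
python3 - <<'E'
from h import *
import pickle
F=pickle.load(open("f0.pkl","rb"))
w=cv2.resize(F["wrist"]["pixels"][0:240,60:290],None,fx=2.2,fy=2.2,interpolation=cv2.INTER_CUBIC)
s=cv2.resize(F["scene"]["pixels"][215:315,115:255],(280,200),interpolation=cv2.INTER_CUBIC)
d=cv2.resize(F["side"]["pixels"][130:200,245:335],(270,210),interpolation=cv2.INTER_CUBIC)
c=np.zeros((530,790,3),np.uint8);c[:528,:506]=w;c[:200,508:788]=s;c[210:420,508:778]=d
save({"pixels":c},"c.png")
print("hub",px2w(F["wrist"],(165,125),.095))
print("pintop sc",px2w(F["scene"],(171,232),.091),"stand",px2w(F["scene"],(175,249),.045))
print("bottle",px2w(F["scene"],(230,234),.17),"jar",px2w(F["scene"],(133,280),.07),"beaker",px2w(F["side"],(138/400*512,230/300*384),.0))
E
```

```text
hub [0.58596505 0.05836641 0.095     ]
pintop sc [ 0.5680954  -0.26663356  0.091     ] stand [ 0.57863626 -0.27238035  0.045     ]
bottle [ 0.7172887 -0.2356253  0.17     ] jar [ 0.5899252  -0.38983543  0.07      ] beaker [0.59219902 0.40734251 0.        ]
```

View pics/c.png

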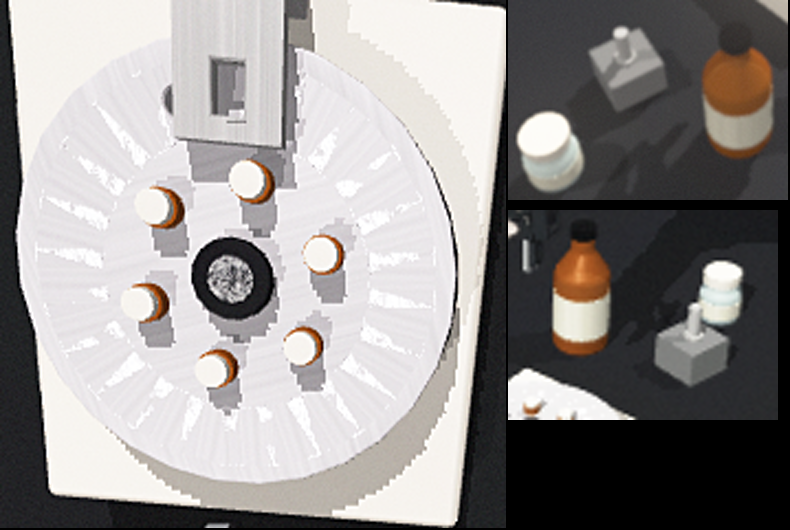

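```bash
cat >> h.py <<'E'
def rect(f,c,psi,z,S=5,H=110):
    # top-down at height z, 'up' in picture = slot direction (angle psi = world angle of axle->slot); S px/mm
    K,R,t=cam(f); n=np.array([np.cos(psi),np.sin(psi)]); e=np.array([n[1],-n[0]])
    g=np.array([[-H,H],[H,H],[H,-H],[-H,-H]])/1000.
    W=[list(np.array(c[:2])+a*e+b*n)+[z] for a,b in g]
    M=cv2.getPerspectiveTransform(proj(f,W).astype(np.float32),np.float32([[0,0],[2*H*S,0],[2*H*S,2*H*S],[0,2*H*S]]))
    return cv2.warpPerspective(f["pixels"],M,(2*H*S,2*H*S),flags=cv2.INTER_CUBIC)
E
python3 - <<'E'
from h import *
import pickle
F=pickle.load(open("f0.pkl","rb"));w=F["wrist"]
hub=px2w(w,(165.5,126.4),.095);sl=px2w(w,(163.6,39.5),.099)
print("hub",hub,"slot",sl,np.linalg.norm((sl-hub)[:2]))
# disc rim circle: outline points from crop
c2=lambda u,v:(60+u/2.2,v/2.2)
for u,v in((20,262),(456,268),(232,482),(390,118)):
    p=px2w(w,c2(u,v),.085);print(p,np.linalg.norm((p-hub)[:2]))
hb=px2w(w,c2(168,98),.085);print("hole",hb,np.linalg.norm((hb-hub)[:2]))
# housing bottom edge direction z=.055
a=px2w(w,c2(50,494),.055);b=px2w(w,c2(455,525),.055);print("edge",a,b,np.degrees(np.arctan2(*(b-a)[1::-1])))
# pin top by triangulation
P=[]
for n,uv in(("scene",(172,231)),("side",(307.3,163))):
    K,R,t=cam(F[n]);P.append((K@np.c_[R,t],uv))
X=cv2.triangulatePoints(P[0][0],P[1][0],np.float32(P[0][1]),np.float32(P[1][1])).ravel();print("pintop",X[:3]/X[3])
fr=[]
for i in range(10):
    o=r.get_obs();fr.append((o["clock"],r.grab_frame("wrist")))
pickle.dump(fr,open("f1.pkl","wb"));print([x[0] for x in fr])
psi=np.arctan2(*(sl-hub)[1::-1]);print("psi",psi)
im=[rect(x[1],hub,psi,.085,S=1) for x in (fr[0],fr[3],fr[6],fr[9])]
im=np.vstack([np.hstack(im[:2]),np.hstack(im[2:])]);save({"pixels":cv2.resize(im,(600,600))},"d.png")
E
```

```text
hub [0.58633696 0.05705318 0.095     ] slot [0.59221253 0.13166345 0.099     ] 0.07484126216082056
[0.48778441 0.06364471 0.085     ] 0.098772731520808
[0.68501769 0.06132376 0.085     ] 0.09877310014276637
[ 0.57479681 -0.04202042  0.085     ] 0.09974343790351294
[0.65611095 0.12315569 0.085     ] 0.0961142655006087
hole [0.56231267 0.13075658 0.085     ] 0.07752004878392801
edge [ 0.46311595 -0.06058656  0.055     ] [ 0.68739219 -0.07865108  0.055     ] -4.604994815148539
pintop [ 0.5621733  -0.26189235  0.08651721]
[0.15, 0.2, 0.25, 0.3, 0.35, 0.4, 0.45, 0.5, 0.55, 0.6]
psi 1.4922084173108303
```

View pics/d.png

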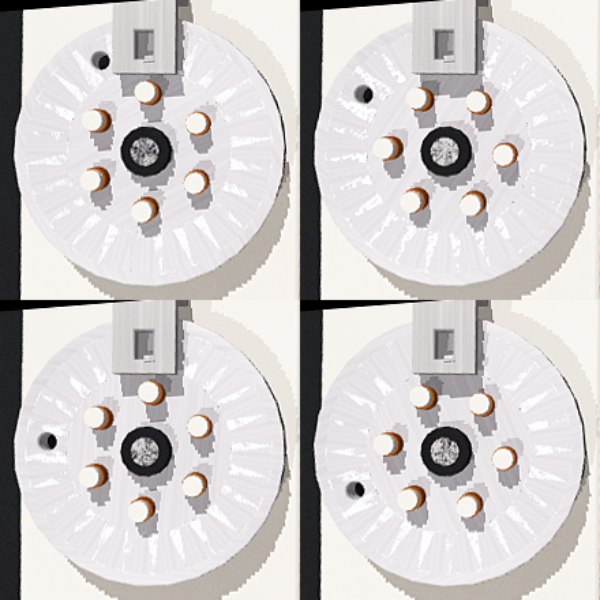

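Call:
send_rows([
  [0,0.1,-0.25,0.1,0,0,0],
  [0,0.2,-0.5,0.3,0,0,0],
  [0,0.3,-0.75,0.5,0,0,0],
  [0,0.4,-1,0.7,0,0,0],
  [0,0.4,-1,0.77,0,0,0],
  [0,0.4,-1,0.77,0,0,0],
  [0,0.4,-1,0.77,0,0,0],
  [0,0.4,-1,0.77,0,0,0],
], squeeze=20)

```text
clock: 1.32
tcp_pos: [0.5263, 0.0599, 0.1275]
orientation: [2.221, 2.22, 0.002]
contact_force: [0.1, 0.2, 0.7]
grip_width: 0.0001
```

Call:
send_rows([
  [0,0,-0.1,0.08,0,0,0],
  [0,0,-0.1,0.15,0,0,0],
  [0,0,-0.1,0.15,0,0,0],
  [0,0,-0.1,0.15,0,0,0],
])

```text
clock: 1.65
tcp_pos: [0.5111, 0.0597, 0.1044]
orientation: [2.222, 2.22, 0.001]
contact_force: [0.1, -0.1, -0.2]
grip_width: -0.0
```

```bash
cat >> h.py <<'E'
C=np.array([.5864,.0571]); PSI=1.491
def ang(f):
    S=3;H=110
    g=cv2.cvtColor(rect(f,C,PSI,.085,S,H),cv2.COLOR_RGB2GRAY)
    y,x=np.mgrid[:g.shape[0],:g.shape[1]]; X=(x-H*S)/S;Y=(H*S-y)/S;R=np.hypot(X,Y)
    th=np.arctan2(-X,Y)   # ccw from slot
    m=((g<75)&(R>67)&(R<83)).astype(np.uint8)
    n,l,st,ce=cv2.connectedComponentsWithStats(m)
    out=[]
    for i in range(1,n):
        if st[i,4]>150:
            cx=(ce[i][0]-H*S)/S;cy=(H*S-ce[i][1])/S; out.append((round(float(np.arctan2(-cx,cy)),3),int(st[i,4]/S/S),round(float(np.hypot(cx,cy)),1)))
    return out
def track(n,gap=0):
    for i in range(n):
        t=r.get_obs()["clock"];f=r.grab_frame("wrist");print(round(t,3),ang(f))
    return f
E
python3 - <<'E'
from h import *
import pickle
for t,f in pickle.load(open("f1.pkl","rb")): print(t,ang(f))
o=r.get_obs();print(o["clock"],o["tcp_pos"],o["contact_force"])
f=track(8)
save(f,"e.png")
E
```

```text
0.15 [(0.49, 64, 73.2)]
0.2 [(0.655, 62, 73.1)]
0.25 [(0.821, 59, 73.0)]
0.3 [(0.986, 57, 73.0)]
0.35 [(1.153, 57, 73.0)]
0.4 [(1.319, 55, 72.9)]
0.45 [(1.482, 54, 72.8)]
0.5 [(1.647, 53, 72.8)]
0.55 [(1.812, 52, 72.9)]
0.6 [(1.975, 52, 72.8)]
1.65 [0.51113245 0.05970869 0.10440829] [ 0.06891673 -0.07291335 -0.17644579]
1.65 [(-1.249, 623, 76.3), (2.833, 2557, 61.5)]
1.7 [(-1.25, 564, 76.8), (-0.736, 20, 70.7), (2.838, 2553, 61.6)]
1.75 [(-0.578, 26, 71.6), (-1.25, 546, 76.9), (2.838, 2554, 61.6)]
1.8 [(-1.25, 554, 76.8), (2.837, 2556, 61.6)]
1.85 [(-1.249, 574, 76.7), (2.834, 2564, 61.5)]
1.9 [(-0.106, 33, 74.0), (-1.249, 600, 76.5), (2.832, 2566, 61.5)]
1.95 [(-1.249, 626, 76.3), (2.829, 2568, 61.4)]
2.0 [(-1.25, 649, 76.2), (2.827, 2571, 61.4)]
```

View pics/e.png

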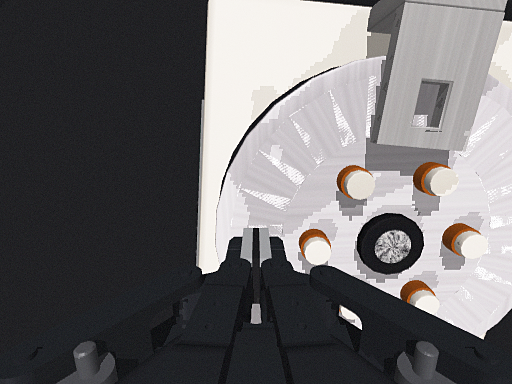

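Call:
send_rows([
  [0,0,0,0.045,0,0,0],
  [0,0,0,0.05,0,0,0],
  [0,0,0,0.05,0,0,0],
])

```text
clock: 2.3
tcp_pos: [0.5095, 0.0599, 0.0962]
orientation: [-2.221, -2.221, 0.002]
contact_force: [0.7, 0.3, 0.7]
grip_width: 0.0002
```

Call:
send_rows([
  [0,0,0,0.004,0,0,0],
])

```text
clock: 2.38
tcp_pos: [0.5099, 0.06, 0.096]
orientation: [-2.221, -2.221, 0.0]
contact_force: [-1.2, -0.5, -0.7]
grip_width: 0.0001
```

```bash
cat >> h.py <<'E'
def vial(f):
    S=2;H=60
    a=rect(f,C,PSI,.091,S,H);h=cv2.cvtColor(a,cv2.COLOR_RGB2HSV)
    y,x=np.mgrid[:2*H*S,:2*H*S];X=(x-H*S)/S;Y=(H*S-y)/S;R=np.hypot(X,Y);th=np.arctan2(-X,Y)
    m=((h[...,0]<20)&(h[...,1]>120)&(h[...,2]>60)&(R>26)&(R<54)).astype(np.uint8)
    n,l,st,ce=cv2.connectedComponentsWithStats(m)
    v=[(np.arctan2(-(ce[i][0]-H*S),H*S-ce[i][1])) for i in range(1,n) if st[i,4]>40]
    return (np.angle(np.mean(np.exp(6j*np.array(v)))) /6 if v else None), len(v)   # mod pi/3
def hole(f): return [a for a in ang(f) if -1.1<a[0]<1.2 and 12<a[1]<80]
def run(n):
    T=[];V=[]
    for i in range(n):
        t=r.get_obs()["clock"];f=r.grab_frame("wrist");v,k=vial(f);T.append(t);V.append(v);print(round(t,3),round(v,3),k,hole(f))
    V=np.unwrap(V,period=np.pi/3)
    if n>2: print("rate",np.polyfit(T,V,1)[0], "obs",r.get_obs()["tcp_pos"][2],r.get_obs()["contact_force"])
    return f
E
python3 - <<'E'
from h import *
import pickle
fr=pickle.load(open("f1.pkl","rb"))
print([(round(ang(f)[0][0]-vial(f)[0],3),vial(f)[1]) for t,f in fr])
run(5)
E
```

```text
[(np.float64(0.516), 6), (np.float64(0.517), 6), (np.float64(0.521), 6), (np.float64(0.516), 6), (np.float64(1.567), 6), (np.float64(1.569), 6), (np.float64(1.567), 6), (np.float64(1.565), 6), (np.float64(1.572), 6), (np.float64(1.571), 6)]
2.383 -0.301 6 []
2.433 -0.164 6 []
2.483 -0.0 5 []
2.533 0.181 4 []
2.583 0.314 4 []
rate 3.1521443113568357 obs 0.09628009583451295 [ 0.05699985  0.0518977  -0.55365348]
```

Call:
send_rows([
  [0,0,0,0.004,0,0,0],
  [0,0,0,0.004,0,0,0],
])

```text
clock: 2.8
tcp_pos: [0.5101, 0.0599, 0.0956]
orientation: [2.221, 2.221, 0.0]
contact_force: [-0.1, -1.0, 1.0]
grip_width: -0.0001
```

```bash
python3 -c "
from h import *
run(5)"
```

```text
2.8 -0.274 6 []
2.85 -0.199 6 []
2.9 -0.109 5 []
2.95 -0.077 5 []
3.0 -0.063 5 []
rate 1.0848039780100065 obs 0.09568829480943385 [-0.63504808  0.02855111  0.47289789]
```

Call:
send_rows([
  [0,0,0,-0.02,0,0,0],
])

```text
clock: 3.13
tcp_pos: [0.5097, 0.0601, 0.0983]
orientation: [-2.221, -2.221, 0.001]
contact_force: [0.1, 0.5, -0.1]
grip_width: 0.0003
```

```bash
python3 -c "
from h import *
f=run(4)
save(f,'g.png')"
```

```text
3.133 -0.067 5 []
3.183 -0.069 5 []
3.233 -0.07 5 []
3.283 -0.071 5 []
rate -0.023903605175949715 obs 0.09871641773399972 [-0.31216071 -0.28792965 -1.23810216]
```

View pics/g.png

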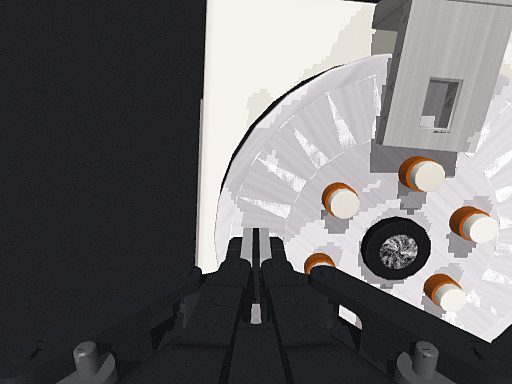

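Call:
send_rows([
  [0,0.1,0,0,0,0,0],
  [0,0.1,0,0.01,0,0,0],
  [0,0.1,0,0.02,0,0,0],
  [0,0.1,0,0.02,0,0,0],
  [0,0.08,0,0.02,0,0,0],
  [0,0.04,0,0.02,0,0,0],
  [0,-0.01,0,0.02,0,0,0],
  [0,-0.06,0,0.02,0,0,0],
  [0,-0.11,0,0.02,0,0,0],
  [0,-0.16,0,0,0,0,0],
  [0,-0.2,0,-0.02,0,0,0],
  [0,-0.15,0,-0.01,0,0,0],
  [0,0,0,0,0,0,0],
])

```text
clock: 4.42
tcp_pos: [0.5103, 0.0566, 0.0988]
orientation: [2.228, 2.213, -0.001]
contact_force: [0.2, -0.1, -0.5]
grip_width: -0.0002
```

```bash
python3 -c "
from h import *
f=run(4)"
```

```text
4.417 -0.271 5 []
4.467 -0.25 6 []
4.517 -0.194 6 []
4.567 -0.133 6 []
rate 0.9446055404019985 obs 0.09852383950520818 [-0.57494415  0.12130407  0.46029131]
```

Call:
send_rows([
  [0,0,0,0.008,0,0,0],
  [0,0,0,0.01,0,0,0],
  [0,0,0,0.01,0,0,0],
  [0,0,0,0.01,0,0,0],
  [0,0,0,0.01,0,0,0],
  [0,0,0,0.01,0,0,0],
  [0,0,0,0.01,0,0,0],
  [0,0,0,0.01,0,0,0],
  [0,0,0,0.01,0,0,0],
  [0,0,0,0.01,0,0,0],
  [0,0,0,0.01,0,0,0],
  [0,0,0,0.01,0,0,0],
  [0,0,0,0.01,0,0,0],
  [0,0,0,0.01,0,0,0],
])

```text
clock: 5.78
tcp_pos: [0.51, 0.06, 0.0971]
orientation: [-2.221, -2.221, 0.0]
contact_force: [0.1, 0.4, 0.3]
grip_width: -0.0
```

```bash
python3 -c "
from h import *
f=run(5)"
```

```text
5.783 0.271 4 []
5.833 0.325 4 []
5.883 0.369 5 []
5.933 0.423 5 []
5.983 0.471 5 []
rate 0.9971116029479571 obs 0.09710431009386132 [ 0.26454654 -0.32875292 -0.48972661]
```

Call:
send_rows([
  [0,0,0,0,0,0,0],
  [0,0,0,0,0,0,0],
  [0,0,0,0,0,0,0],
  [0,0,0,0,0,0,0],
])

```text
clock: 6.37
tcp_pos: [0.51, 0.06, 0.0971]
orientation: [-2.221, -2.221, -0.0]
contact_force: [-0.4, 0.2, -0.3]
grip_width: -0.0001
```

```bash
python3 -c "
from h import *
f=run(4)"
```

```text
6.367 -0.24 6 [(-0.691, 17, 70.7)]
6.417 -0.189 6 [(-0.64, 19, 71.0)]
6.467 -0.108 5 [(-0.588, 21, 71.2)]
6.517 -0.058 5 [(-0.538, 23, 71.5)]
rate 1.2555016818695397 obs 0.09711257515366857 [ 0.10536996 -0.03667745 -0.66842469]
```

Call:
send_rows([
  [0,0,0,0,0,0,0],
  [0,0,0,0,0,0,0],
  [0,0,0,0,0,0,0],
  [0,0,0,0,0,0,0],
  [0,0,0,0,0,0,0],
  [0,0,0,0.014,0,0,0],
  [0,0,0,0.014,0,0,0],
  [0,0,0,0.014,0,0,0],
])

```text
clock: 7.23
tcp_pos: [0.5102, 0.0601, 0.0951]
orientation: [2.221, 2.221, 0.001]
contact_force: [0.4, -0.7, 1.6]
grip_width: 0.0002
```

```bash
python3 -c "
from h import *
f=run(3)
save({'pixels':cv2.resize(f['pixels'][0:280,200:512],None,fx=2.1,fy=2.1,interpolation=cv2.INTER_CUBIC)},'i.png')"
```

```text
7.233 0.513 5 [(-0.024, 23, 74.0)]
7.283 0.513 5 [(-0.024, 23, 74.0)]
7.333 0.514 5 [(-0.024, 23, 73.9)]
rate 0.010577013060698956 obs 0.09515337488442722 [-0.65061908 -0.58554174  1.88895451]
```

View pics/i.png

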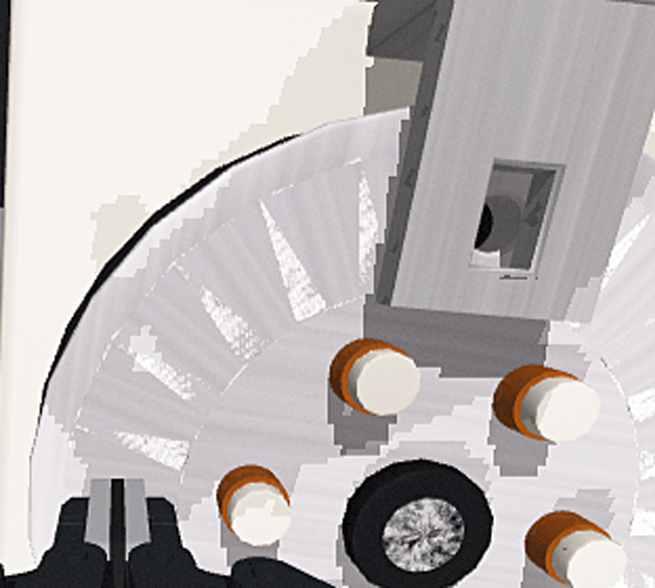

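```bash
python3 -c "
from h import *
f=r.grab_frame('wrist')
n=np.array([np.cos(PSI),np.sin(PSI)]);e=np.array([n[1],-n[0]])
W=lambda a,b,z:list(C+a*e+b*n)+[z]
P=[W(-.0065,.085,.099),W(.0065,.085,.099),W(.0065,.065,.099),W(-.0065,.065,.099),W(.0065,.065,.091),W(.0065,.085,.091)]+[W(.0065*np.cos(a),.075+.0065*np.sin(a),.085) for a in np.arange(0,6.28,np.pi/4)]+[W(0,0,.095)]
print(((proj(f,P)-[200,0])*2.1).round(0).tolist())
p=np.array(proj(f,P[6:7]));print('rad/px',1/75/ (np.linalg.norm(proj(f,[W(.0075,.075,.085)])-p))*2.1**-1)
"
```

```text
[[499.0, 163.0], [562.0, 169.0], [535.0, 270.0], [475.0, 265.0], [511.0, 269.0], [535.0, 174.0], [505.0, 223.0], [502.0, 201.0], [485.0, 191.0], [463.0, 198.0], [450.0, 218.0], [453.0, 240.0], [471.0, 250.0], [492.0, 243.0], [427.0, 536.0]]
rad/px 0.0031137407155650528
```

Call:
send_rows([
  [0,0,0,-0.01,0,0,0],
  [0,0,0,-0.1,0,0,0],
  [0,0,0,-0.2,0,0,0],
])

```text
clock: 7.68
tcp_pos: [0.5088, 0.0598, 0.1244]
orientation: [-2.22, -2.22, 0.004]
contact_force: [-0.1, -0.6, -0.3]
grip_width: 0.0004
```

Call:
send_rows([
  [0,0.04,0.2,-0.04,0,0,0],
  [0,0.04,0.4,-0.04,0,0,0],
  [0,0.04,0.55,-0.04,0,0,0],
  [0,0.04,0.55,-0.04,0,0,0],
  [0,0.04,0.55,-0.04,0,0,0],
])

```text
clock: 8.1
tcp_pos: [0.5928, 0.0659, 0.1305]
orientation: [-2.222, -2.221, 0.001]
contact_force: [0.1, 0.6, -1.5]
grip_width: -0.0005
```

```bash
python3 -c "
from h import *
f=run(1)
n=np.array([np.cos(PSI),np.sin(PSI)]);e=np.array([n[1],-n[0]])
W=lambda a,b,z:list(C+a*e+b*n)+[z]
P=[W(-.0065,.085,.099),W(.0065,.085,.099),W(.0065,.065,.099),W(-.0065,.065,.099)]+[W(.0065*np.cos(a),.075+.0065*np.sin(a),.085) for a in np.arange(0,6.28,np.pi/2)]
p=proj(f,P);c=p.mean(0);o=(c-[40,30]).astype(int);print(o,((p-o)*10).round().tolist())
im=f['pixels'][max(o[1],0):o[1]+60,o[0]:o[0]+80]
im=cv2.resize(im,None,fx=10,fy=10,interpolation=cv2.INTER_CUBIC);im=np.clip(im.astype(float)*1.4,0,255).astype(np.uint8)
save({'pixels':im},'j.png')"
```

```text
8.1 0.431 5 []
[216  86] [[300.0, 115.0], [535.0, 135.0], [502.0, 502.0], [275.0, 484.0], [509.0, 321.0], [411.0, 200.0], [296.0, 303.0], [394.0, 421.0]]
```

View pics/j.png

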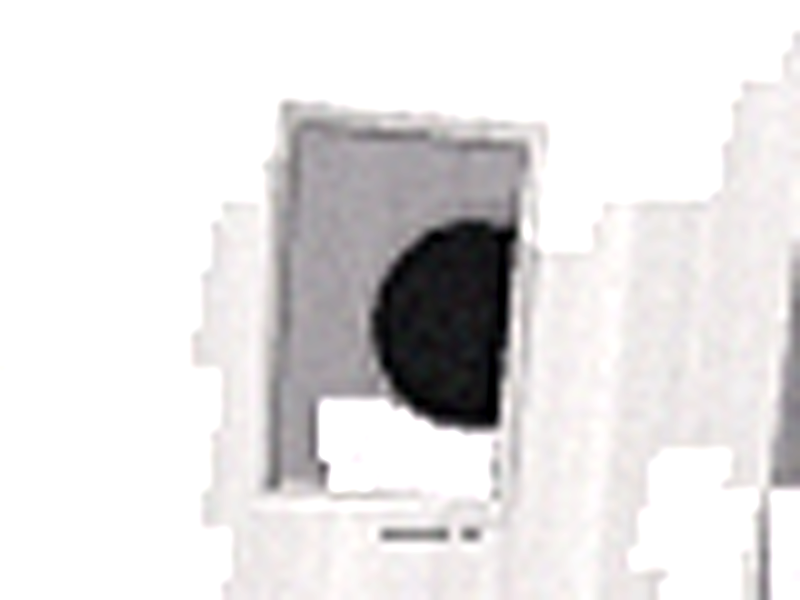

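Call:
send_rows([
  [0,-0.02,-0.2,0,0,0,0],
  [0,-0.02,-0.4,0,0,0,0],
  [0,-0.02,-0.55,0.1,0,0,0],
  [0,-0.02,-0.55,0.2,0,0,0],
  [0,-0.02,-0.55,0.226,0,0,0],
  [0,-0.02,-0.55,0.226,0,0,0],
  [0,-0.02,-0.55,0.234,0,0,0],
  [0,-0.02,-0.55,0.24,0,0,0],
  [0,-0.02,-0.55,0.24,0,0,0],
  [0,-0.028,-0.55,0.24,0,0,0],
  [0,-0.036,-0.55,0.24,0,0,0],
  [0,-0.044,-0.55,0.24,0,0,0],
  [0,-0.052,-0.55,0.24,0,0,0],
  [0,-0.052,-0.55,0.24,0,0,0],
  [0,-0.052,-0.55,0.24,0,0,0],
  [0,-0.052,-0.55,0.228,0,0,0],
  [0,-0.052,-0.55,0.1,0,0,0],
])

```text
clock: 9.57
tcp_pos: [0.5074, 0.0578, 0.1136]
orientation: [-2.219, -2.219, 0.009]
contact_force: [-0.9, -0.3, 0.1]
grip_width: -0.0002
```

Call:
send_rows([
  [0,0.05,0.2,-0.1,0,0,0],
  [0,0.05,0.4,-0.1,0,0,0],
  [0,0.05,0.55,-0.1,0,0,0],
  [0,0.05,0.55,-0.1,0,0,0],
  [0,0.05,0.55,-0.1,0,0,0],
])

```text
clock: 9.98
tcp_pos: [0.5926, 0.0657, 0.1305]
orientation: [-2.221, -2.221, 0.001]
contact_force: [-1.3, 0.3, 0.1]
grip_width: -0.0
```

```bash
cat > j.py <<'E'
from h import *
import sys
f=run(2)
n=np.array([np.cos(PSI),np.sin(PSI)]);e=np.array([n[1],-n[0]])
W=lambda a,b,z:list(C+a*e+b*n)+[z]
P=[W(-.0065,.085,.099),W(.0065,.085,.099),W(.0065,.065,.099),W(-.0065,.065,.099)]+[W(.0065*np.cos(a),.075+.0065*np.sin(a),.085) for a in np.arange(0,6.28,np.pi/2)]
p=proj(f,P);c=p.mean(0);o=(c-[40,30]).astype(int);print(o,((p-o)*10).round().tolist())
im=f['pixels'][max(o[1],0):o[1]+60,o[0]:o[0]+80]
im=cv2.resize(im,None,fx=10,fy=10,interpolation=cv2.INTER_CUBIC)
g=cv2.cvtColor(im,cv2.COLOR_RGB2GRAY);m=(g<60).astype(np.uint8);k,l,st,ce=cv2.connectedComponentsWithStats(m);print([s.tolist() for s in st[1:] if s[4]>3000])
im=np.clip(im.astype(float)*1.4,0,255).astype(np.uint8)
save({'pixels':im},sys.argv[1])
E
python3 j.py k.png
```

```text
9.983 0.481 5 []
10.033 0.481 5 []
[218  86] [[305.0, 109.0], [540.0, 129.0], [506.0, 498.0], [279.0, 479.0], [512.0, 316.0], [415.0, 195.0], [299.0, 298.0], [397.0, 416.0]]
[[310, 208, 202, 206, 32768]]
```

View pics/k.png

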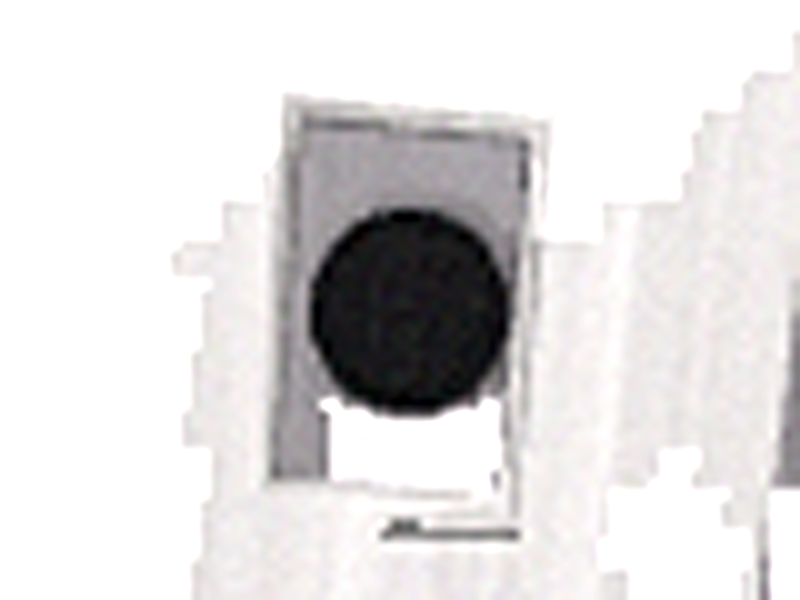

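Call:
send_rows([
  [1,0,0,-0.25,0,0,0],
  [1,-0.25,-0.03,-0.5,0,0,0],
  [1,-0.5,-0.06,-0.6,0,0,0],
  [1,-0.75,-0.1,-0.7,0,0,0],
  [1,-1,-0.1,-0.7,0,0,0],
])

```text
clock: 10.5
tcp_pos: [0.577, -0.0804, 0.2388]
orientation: [2.217, 2.223, 0.005]
contact_force: [-0.0, 0.2, 0.2]
grip_width: 0.0602
```

Call:
send_rows([
  [1,-0.25,-0.02,0,0,0,0],
  [1,-0.5,-0.04,0,0,0,0],
  [1,-0.75,-0.06,0,0,0,0],
  [1,-0.95,-0.08,0,0,0,0],
  [1,-1,-0.08,0,0,0,0],
  [1,-1,-0.08,0,0,0,0],
  [1,-1,-0.08,0,0,0,0],
  [1,-1,-0.08,0,0,0,0],
])

```text
clock: 11.17
tcp_pos: [0.5656, -0.2276, 0.2354]
orientation: [-2.217, -2.223, -0.001]
contact_force: [-0.5, 0.7, -0.0]
grip_width: 0.0853
```

```bash
python3 - <<'E'
from h import *
import pickle
o=r.get_obs();print(o["clock"],o["tcp_pos"])
f=r.grab_frame("wrist");pickle.dump(f,open("p.pkl","wb"))
p=proj(f,[[.565,-.264,.091],[.565,-.264,.045]]);print(p)
c=p[0].astype(int);o=np.clip(c-[75,75],[0,0],[512-150,384-150]);print(o)
save({"pixels":cv2.resize(f["pixels"][o[1]:o[1]+150,o[0]:o[0]+150],(600,600),interpolation=cv2.INTER_CUBIC)},"l.png")
E
```

```text
11.1667 [ 0.56563996 -0.22763635  0.23542102]
[[255.60812291 218.50553996]
 [255.63226095 205.20789117]]
[180 143]
```

View pics/l.png

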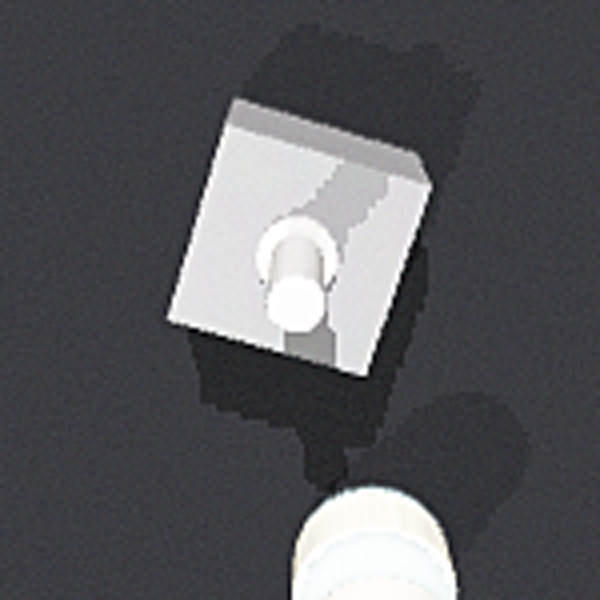

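```bash
python3 - <<'E'
from h import *
import pickle
f=pickle.load(open("p.pkl","rb"))
print("top",px2w(f,(253.75,219),.091),"stand",px2w(f,(254.5,206),.045),"flange",px2w(f,(254.2,206.5),.051),"jar",px2w(f,(180+375/4,143+600/4),.07))
for c in((228,125),(430,186),(367,377),(168,320)): print(px2w(f,(180+c[0]/4,143+c[1]/4),.045))
E
```

```text
top [ 0.56305355 -0.26455994  0.091     ] stand [ 0.56363695 -0.26500917  0.045     ] flange [ 0.56330367 -0.26370773  0.051     ] jar [ 0.58756081 -0.3682115   0.07      ]
[ 0.543022   -0.22609849  0.045     ]
[ 0.6027746  -0.24426291  0.045     ]
[ 0.58527032 -0.30578178  0.045     ]
[ 0.52377838 -0.28710613  0.045     ]
```

```bash
python3 -c "
from bench import r
o=r.get_obs();print(o['clock'],o['tcp_pos'],o['qvel'].round(3),o['orientation'])"
```

```text
11.2167 [ 0.56587484 -0.22754227  0.23551314] [-0.004  0.001  0.004 -0.006  0.003 -0.     0.004] [-2.21699532e+00 -2.22424863e+00 -1.17385211e-03]
```

Call:
send_rows([
  [1,-0.15,-0.017,0.15,0,0,0],
  [1,-0.246,-0.017,0.35,0,0,0],
  [1,-0.246,-0.017,0.55,0,0,0],
  [1,-0.246,-0.017,0.75,0,0,0],
  [1,-0.246,-0.017,0.9,0,0,0],
  [1,-0.246,-0.017,0.9,0,0,0],
  [1,-0.246,-0.017,0.9,0,0,0],
])

```text
clock: 11.8
tcp_pos: [0.5629, -0.2651, 0.1]
orientation: [-2.217, -2.222, 0.001]
contact_force: [0.8, 0.4, 0.2]
grip_width: 0.0854
```

Call:
send_rows([
  [1,0,0,0.1,0,0,0],
  [1,0,0,0.2,0,0,0],
  [1,0,0,0.22,0,0,0],
  [1,0,0,0.22,0,0,0],
  [0.5,0,0,0.22,0,0,0],
  [0.3,0,0,0.22,0,0,0],
  [0.2,0,0,0.22,0,0,0],
  [0.1,0,0,0.22,0,0,0],
  [0.1,0,0,0.22,0,0,0],
  [0,0,0,0.22,0,0,0],
  [0,0,0,0.22,0,0,0],
], squeeze=30)

```text
clock: 12.72
tcp_pos: [0.5632, -0.2672, 0.068]
orientation: [2.221, 2.221, 0.0]
contact_force: [-0.1, 0.1, 3.2]
grip_width: 0.0147
```

Call:
send_rows([
  [0,0,0,0,0,0,0],
  [0,0,0,-0.03,0,0,0],
  [0,0,0,-0.1,0,0,0],
  [0,0,0,-0.3,0,0,0],
  [0,0,0,-0.5,0,0,0],
  [0,0,0,-0.5,0,0,0],
  [0,0,0,-0.5,0,0,0],
])

```text
clock: 13.3
tcp_pos: [0.5644, -0.2677, 0.1453]
orientation: [2.219, 2.218, 0.003]
contact_force: [-1.3, -0.2, -1.3]
grip_width: 0.0147
```

```bash
python3 - <<'E'
from h import *
o=r.get_obs();print(o["clock"],o["tcp_pos"],o["contact_force"],o["grip_width"])
a=r.grab_frame("wrist")
b=r.grab_frame("side");p=proj(b,[o["tcp_pos"]])[0].astype(int);c=r.grab_frame("scene");q=proj(c,[o["tcp_pos"]])[0].astype(int);print(p,q)
cr=lambda f,p:cv2.resize(f["pixels"][p[1]-50:p[1]+50,p[0]-50:p[0]+50],(400,400),interpolation=cv2.INTER_CUBIC)
save({"pixels":np.vstack([np.hstack([cr(b,p),cr(c,q)]),np.hstack([cv2.resize(a["pixels"][184:384,156:356],(200,200)),np.zeros((200,600,3),np.uint8)])])},"m.png")
E
```

```text
13.3 [ 0.56437513 -0.26770463  0.14530222] [-1.26443301 -0.17891616 -1.27776366] 0.014670477375803622
[308 148] [165 214]
```

View pics/m.png

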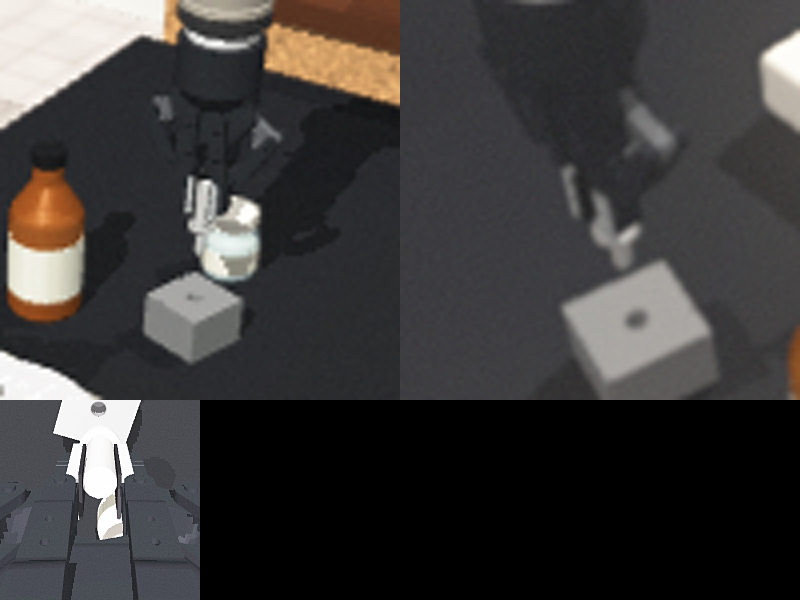

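```bash
python3 - <<'E'
from h import *
c=r.grab_frame("scene");b=r.grab_frame("side");a=r.grab_frame("wrist")
X=[[.5644,-.2645,z] for z in(.168,.125,.094)]
print("scene",((proj(c,X)-[115,164])*4+[400,0]).round(0).tolist())
print("side",((proj(b,X)-[258,98])*4).round(0).tolist())
print("wrist",(proj(a,X)-[156,184]+[0,400]).round(0).tolist())
E
```

```text
scene [[602.0, 169.0], [614.0, 225.0], [622.0, 263.0]]
side [[202.0, 181.0], [198.0, 222.0], [195.0, 252.0]]
wrist [[106.0, 490.0], [105.0, 449.0], [104.0, 431.0]]
```

Call:
send_rows([
  [0,0.05,0.01,-0.15,0,0,0],
  [0,0.2,0.03,-0.23,0,0,0],
  [0,0.4,0.06,-0.23,0,0,0],
  [0,0.6,0.09,-0.23,0,0,0],
  [0,0.8,0.12,-0.23,0,0,0],
  [0,1,0.15,-0.23,0,0,0],
  [0,1,0.15,-0.23,0,0,0],
])

```text
clock: 14.18
tcp_pos: [0.5866, -0.1084, 0.1764]
orientation: [-2.208, -2.229, -0.004]
contact_force: [0.7, 0.1, -0.6]
grip_width: 0.015
```

Call:
send_rows([
  [0,0.2,0,0,0,0,0],
  [0,0.4,0,0,0,0,0],
  [0,0.6,0,0,0,0,0],
  [0,0.8,0,0,0,0,0],
  [0,0.95,0,0,0,0,0],
  [0,1,0,0,0,0,0],
  [0,1,0,0,0,0,0],
  [0,1,0,0,0,0,0],
])

```text
clock: 14.85
tcp_pos: [0.5854, 0.0317, 0.1768]
orientation: [2.222, 2.221, -0.002]
contact_force: [1.0, 0.3, -0.8]
grip_width: 0.0148
```

Call:
send_rows([
  [0,0.2,0.02,0,0,0,0],
  [0,0.4,0.047,0,0,0,0],
  [0,0.55,0.047,0,0,0,0],
  [0,0.647,0.047,0,0,0,0],
  [0,0.647,0.047,0,0,0,0],
  [0,0.647,0.047,0,0,0,0],
  [0,0.647,0.047,0,0,0,0],
])

```text
clock: 15.43
tcp_pos: [0.5929, 0.1269, 0.177]
orientation: [2.224, 2.217, -0.002]
contact_force: [-0.4, 0.4, -0.8]
grip_width: 0.0149
```

```bash
python3 - <<'E'
from h import *
o=r.get_obs();print(o["clock"],o["tcp_pos"],o["orientation"],o["contact_force"],o["grip_width"])
f=r.grab_frame("wrist");t=o["tcp_pos"]
tz=t[2]-.044-.011+.0  # approx
X=[[.5925,.1315,.099],[t[0],t[1]+.0027,t[2]+.023],[t[0],t[1]+.0027,t[2]-.017],[t[0],t[1]+.0027,t[2]-.051]]
print(proj(f,X).round(1).tolist())
p=proj(f,X)[0].astype(int)
n=np.array([np.cos(PSI),np.sin(PSI)]);e=np.array([n[1],-n[0]])
W=lambda a,b,z:list(C+a*e+b*n)+[z]
print("slot",((proj(f,[W(-.0065,.085,.099),W(.0065,.085,.099),W(.0065,.065,.099),W(-.0065,.065,.099)])-[206,130])*6).round().tolist(), "hole",((proj(f,[W(0,.0815,.085),W(.0065,.075,.085),W(-.0065,.075,.085)])-[206,130])*6).round().tolist(),"pin",((proj(f,X[1:])-[206,130])*6).round().tolist())
save({"pixels":cv2.resize(f["pixels"][130:230,206:306],(600,600),interpolation=cv2.INTER_CUBIC)},"n.png")
E
```

```text
15.4333 [0.59285033 0.12694384 0.17702142] [ 2.22414993  2.21723204 -0.00224236] [-0.44354682  0.35339447 -0.76879252] 0.014939278305992653
[[256.1, 198.5], [257.2, 268.4], [256.9, 231.8], [256.7, 212.2]]
slot [[255.0, 330.0], [356.0, 338.0], [343.0, 485.0], [245.0, 477.0]] hole [[303.0, 334.0], [347.0, 383.0], [253.0, 376.0]] pin [[307.0, 831.0], [305.0, 611.0], [304.0, 493.0]]
```

View pics/n.png

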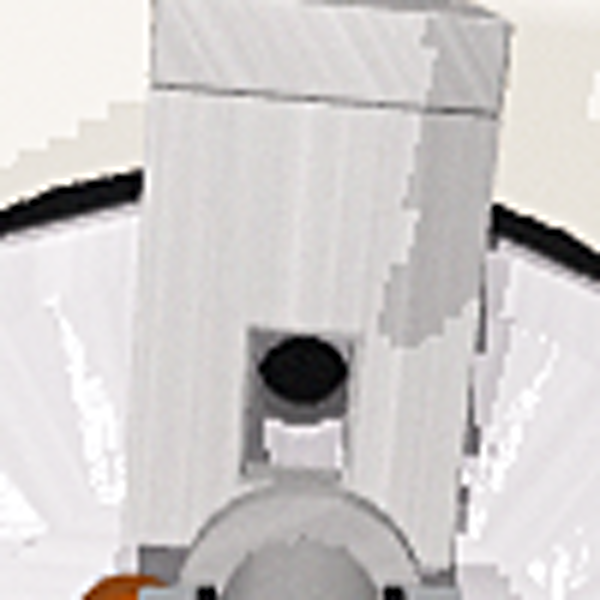

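```bash
python3 - <<'E'
from h import *
f=r.grab_frame("wrist");o=r.get_obs();print(o["clock"],o["tcp_pos"])
for z in(.160,.154): print(px2w(f,(206+303/6,130+484/6),z)[:2]-[0,.012])
print("hole far edge",px2w(f,(206+303/6,130+337/6),.085)[:2]-[0,.0065])
E
```

```text
15.5333 [0.59286963 0.12726507 0.17714808]
[0.59267537 0.13039683]
[0.59269002 0.12834013]
hole far edge [0.59288038 0.13145897]
```

Call:
send_rows([
  [0,0.0087,0,0.03,0,0,0],
  [0,0.0087,0,0.1,0,0,0],
  [0,0.0087,0,0.16,0,0,0],
  [0,0.0087,0,0.18,0,0,0],
  [0,0.0087,0,0.2,0,0,0],
  [0,0.0087,0,0.22,0,0,0],
  [0,0.0087,0,0.235,0,0,0],
  [0,0.0087,0,0.25,0,0,0],
])

```text
clock: 16.2
tcp_pos: [0.5928, 0.1313, 0.1396]
orientation: [2.221, 2.221, 0.0]
contact_force: [-0.4, -0.2, -0.6]
grip_width: 0.015
```

Call:
send_rows([
  [0,-0.019,0,0,0,0,0],
  [0,-0.019,0,0,0,0,0],
  [0,-0.019,0,0,0,0,0],
])

```text
clock: 16.45
tcp_pos: [0.5928, 0.1281, 0.1399]
orientation: [2.222, 2.221, 0.0]
contact_force: [0.6, -0.3, -1.2]
grip_width: 0.015
```

```bash
cat > q.py <<'E'
from h import *
f=r.grab_frame("wrist");o=r.get_obs();t=o["tcp_pos"];print(o["clock"],t,o["contact_force"].round(2),o["orientation"].round(3))
E
python3 q.py
```

```text
16.5 [0.59282977 0.12831209 0.13998613] [-0.89  0.21 -0.95] [2.222e+00 2.221e+00 1.000e-03]
```

Now at 0.1283 as wanted; lower on slowly.

Call:
send_rows([
  [0,0,0,0.015,0,0,0],
  [0,0,0,0.025,0,0,0],
  [0,0,0,0.035,0,0,0],
  [0,0,0,0.045,0,0,0],
  [0,0,0,0.055,0,0,0],
  [0,0,0,0.055,0,0,0],
])

```text
clock: 17.0
tcp_pos: [0.5924, 0.1284, 0.131]
orientation: [-2.221, -2.221, 0.001]
contact_force: [-0.9, 0.2, 0.3]
grip_width: 0.0148
```

Call:
send_rows([
  [0,0,0,0.015,0,0,0],
  [0,0,0,0.025,0,0,0],
  [0,0,0,0.035,0,0,0],
  [0,0,0,0.045,0,0,0],
  [0,0,0,0.053,0,0,0],
  [0,0,0,0.053,0,0,0],
])

```text
clock: 17.5
tcp_pos: [0.5925, 0.1284, 0.1232]
orientation: [-2.221, -2.221, 0.001]
contact_force: [-0.4, -0.7, -0.6]
grip_width: 0.015
```

Call:
send_rows([
  [0,0,0,0.004,0,0,0],
  [0,0,0,0.008,0,0,0],
  [0,0,0,0.008,0,0,0],
])

```text
clock: 17.75
tcp_pos: [0.5926, 0.1284, 0.1222]
orientation: [2.221, 2.221, -0.0]
contact_force: [-0.2, -0.4, 0.1]
grip_width: 0.0153
```

Call:
send_rows([
  [0,0,0,0.004,0,0,0],
  [0,0,0,0.008,0,0,0],
  [0,0,0,0.008,0,0,0],
])

```text
clock: 18.0
tcp_pos: [0.5928, 0.1285, 0.122]
orientation: [2.221, 2.221, 0.001]
contact_force: [-2.6, -0.5, 5.2]
grip_width: 0.0148
```

Call:
send_rows([
  [0,0,0,-0.004,0,0,0],
  [0.3,0,0,-0.004,0,0,0],
  [0.5,0,0,-0.004,0,0,0],
  [0.6,0,0,-0.004,0,0,0],
  [0.6,0,0,-0.004,0,0,0],
  [0.6,0,0,-0.1,0,0,0],
  [0.6,0,0,-0.3,0,0,0],
  [0.6,0,0,-0.5,0,0,0],
  [0.6,-0.1,0,-0.7,0,0,0],
  [0.6,-0.3,0,-0.8,0,0,0],
  [0.6,-0.45,0,-0.8,0,0,0],
  [0.6,-0.45,0,-0.8,0,0,0],
  [0.6,-0.45,0,-0.8,0,0,0],
])

```text
clock: 19.08
tcp_pos: [0.5927, 0.0591, 0.2413]
orientation: [2.225, 2.217, 0.0]
contact_force: [-0.3, 0.7, 0.1]
grip_width: 0.0514
```

```bash
python3 - <<'E'
from h import *
o=r.get_obs();print(o["clock"],o["tcp_pos"],o["contact_force"].round(1),o["grip_width"])
f=r.grab_frame("wrist");s=r.grab_frame("scene");d=r.grab_frame("side")
P=np.array([.5925,.1315,0])
for n,F in(("scene",s),("side",d),("wrist",f)):
    print(n,proj(F,[P+[0,0,z] for z in(.145,.105,.099)]).round(1).tolist())
p=proj(f,[P+[0,0,.145]])[0].astype(int)
cv2.imwrite("pics/o.png",cv2.resize(f["pixels"][max(p[1]-50,0):p[1]+50,p[0]-50:p[0]+50,::-1],(500,500)))
# bright blob of pin top in the wrist view
g=cv2.cvtColor(f["pixels"],cv2.COLOR_RGB2GRAY);y0=max(p[1]-25,0);c=g[y0:p[1]+26,p[0]-25:p[0]+26]
for row in c[::3,::3]: print(" ".join("%3d"%v for v in row))
E
```

```text
19.0833 [0.59268632 0.05906331 0.241331  ] [-0.3  0.7  0.1] 0.05136141382336308
scene [[286.2, 137.5], [285.0, 149.4], [284.9, 151.2]]
side [[236.4, 200.6], [236.6, 211.2], [236.7, 212.8]]
wrist [[256.1, 108.4], [256.0, 109.7], [256.0, 109.8]]
228 223 221 219 216 218 215 213 230 216 215 218 185 194 183 188 194
244 223 218 219 215 213 215 219 228 216 216 191 185 200 180 187 189
234 220 217 220 218 219 214 219 226 216 210 191 186 205 182 186 192
232 218 219 218 216 214 213 216 225 215 184 184 182 195 185 181 190
233 216 215 219 215 217 218 218 222 185 188 184 185 190 183 181 192
234 216 212 218 214 214  99 224 216 194 135 163 189 186 182 179 219
233 215 214 218 213 216 220 229 223 227 171 189 190 183 178 212 221
230 211 210 216 210 220 216 214 215 218 224 191 188 180 209 210 194
233 213 211 218 216 171 213 211 214 222 216 219 193 177 209 210 127
233 216 213 214 215 194 213 217 212 213 208 214 219 179 212 214 101
230 216 209 213 221 205 207 206 210 212 211 166 224 213 214 210 116
229 215 214 210 211 218 215 215 209 207 209 228 198 214 211 212 115
224 219 211 206 221 221 135 184 204 198 137 134 137 215 209 209 112
217 217 211 209 219 135 142 144 138 140 143 136 235 212 204 213 230
208 215 212 209 211 127 139 148 139 135 140 126 223 205 208 214 255
210 216 214 208 210 212 133 146 140 141 136 126 215 205 206 217 255
244 162 162 157 158 168 149 154 141 141 135 127 213 202 216 210 254
```

```bash
python3 - <<'E'
from h import *
f=r.grab_frame("wrist");K,R,t=cam(f);cz=(-R.T@t)[2];c=proj(f,[[.5925,.1315,.145]])[0]
g=cv2.cvtColor(f["pixels"],cv2.COLOR_RGB2GRAY);x0,y0=int(c[0])-40,int(c[1])-40
g=cv2.resize(g[y0:y0+80,x0:x0+80],None,fx=6,fy=6,interpolation=cv2.INTER_CUBIC)
S=K[0,0]*6;print("expect r top",S*.008/(cz-.145)," flange",S*.012/(cz-.105),"camz",cz,"centre",(c-[x0,y0])*6)
for lo,hi in((45,85),(85,115)):
    h=cv2.HoughCircles(g,cv2.HOUGH_GRADIENT,1,15,param1=60,param2=15,minRadius=lo,maxRadius=hi);print(None if h is None else h[0][:4])
s=f;fs=[r.grab_frame(n) for n in("scene","side")]
P=[.5925,.1315]
for F in fs: # horizontal gray profiles around predicted grip/flange
    gg=cv2.cvtColor(F["pixels"],cv2.COLOR_RGB2GRAY)
    top,fl=proj(F,[P+[.145],P+[.102]])
    u=int(round(top[0]));
    print(top,fl)
    for v in range(int(top[1])-5,int(fl[1])+5): print(v,gg[v,u-12:u+13].tolist())
E
```

```text
expect r top 59.131231025924244  flange 75.41978690195589 camz 0.3722183419050823 centre [241.48145757 245.4540293 ]
[[239.5 254.5  57.7]
 [ 94.5 478.5  54.4]
 [258.5 255.5  73.4]
 [229.5 242.5  73.1]]
[[288.5 245.5 103.4]]
[286.23345588 137.49587889] [284.95886473 150.31406846]
132 [75, 75, 75, 72, 75, 74, 75, 74, 75, 78, 74, 75, 76, 79, 74, 77, 76, 76, 79, 75, 74, 77, 78, 75, 75]
133 [72, 76, 74, 72, 77, 72, 75, 76, 77, 74, 77, 77, 77, 76, 76, 75, 78, 76, 77, 77, 77, 75, 76, 77, 76]
134 [74, 75, 74, 74, 75, 76, 75, 77, 77, 76, 75, 76, 77, 77, 74, 76, 77, 77, 78, 75, 79, 78, 78, 79, 76]
135 [77, 77, 77, 76, 74, 75, 76, 80, 75, 75, 76, 85, 84, 83, 80, 77, 77, 78, 79, 79, 79, 76, 77, 78, 77]
136 [80, 79, 81, 80, 78, 80, 81, 82, 81, 87, 115, 135, 137, 129, 112, 90, 80, 80, 82, 82, 81, 82, 83, 80, 82]
137 [81, 81, 81, 81, 82, 82, 81, 81, 85, 118, 175, 202, 207, 200, 176, 129, 93, 84, 82, 84, 84, 84, 83, 83, 82]
138 [83, 82, 82, 83, 83, 84, 83, 82, 88, 131, 200, 229, 231, 231, 217, 158, 100, 83, 84, 83, 87, 84, 84, 83, 86]
139 [83, 83, 82, 83, 81, 84, 83, 83, 87, 122, 183, 215, 224, 222,
[... 4014 characters left out ...]
 137, 159, 165, 217, 200, 189, 186, 245, 236, 253]
211 [229, 242, 245, 245, 246, 240, 232, 231, 233, 218, 185, 203, 203, 185, 159, 136, 227, 187, 230, 231, 224, 241, 247, 236, 210]
212 [227, 226, 230, 250, 230, 215, 209, 213, 213, 206, 208, 218, 203, 183, 174, 207, 218, 155, 230, 233, 233, 235, 209, 152, 122]
213 [227, 228, 230, 222, 209, 209, 208, 211, 196, 173, 204, 227, 215, 232, 233, 208, 154, 225, 233, 233, 234, 203, 152, 129, 106]
214 [228, 231, 216, 209, 209, 212, 211, 211, 209, 207, 185, 203, 199, 197, 187, 187, 228, 233, 234, 234, 201, 149, 138, 141, 196]
215 [231, 217, 211, 210, 212, 214, 211, 232, 232, 234, 233, 215, 183, 229, 230, 231, 233, 234, 222, 180, 147, 158, 176, 180, 243]
```

```bash
python3 -c "
from bench import r
print(r.hand_in())"
```

```text
the job is handed in; nothing more can be done
None
```

The pin is home through the slot and the hole, the gripper has let go and moved clear, and I handed the job in at about 19 s of the 51 s allowed. One thing did not go as asked: my first touch stopped the disc in the wrong place.

**Disc**
- **First touch:** it braked harder than I expected and stopped the disc with the hole about 2.5 rad past the slot.
- **Second try:** I set the disc turning again at about 1 rad/s with a light fingertip stroke, then braked it with a touch of about 2 N. It stopped about 0.06 rad short of the slot.
- **Correction:** I dragged the disc the last 5 mm or so with a light touch. A view from above then showed the hole within about 0.7 mm of the slot's centre line.
- **Disagreement:** tracking the disc by its vials put the stop at −0.01 rad, against −0.06 rad from the direct view of the hole. I used the direct view.

**Pin**
- **Insertion:** I saw no contact force on the way down. At the expected home height (TCP 0.122 m) it met about 5 N, the highest force I read in the whole job, and I let go there.
- **After letting go:** the top of the pin was within about 1 pixel of its predicted home position in the scene and side cameras. The wrist camera was about 1.5 pixels off. The pin looked upright.

**Not checked:** I had used all 12 picture views by then, so these last checks were numbers only. I planned moves to stay clear of the bottle, beaker and jar and felt no contact with them, but did not re-measure them at the end.

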